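Load the tin carousel and present the tin

TASK

Set the loose small tin upright into the empty ring seat of the tin carousel and let go of it. Then turn the turntable until that tin stands squarely behind the steel pointer at the carousel's front, and finish holding the turntable still there, with one of its upright wooden pegs gripped between the fingers: do not let go at the end. Leave the other things on the bench where they are.

Things in the scene. Friction and masses are not known exactly. Their poses are not given: they have to be found in the camera images.
- small_tin: the loose, lidded small metal tin standing on the bench beside the carousel, the smallest of the tins: 63 mm diameter, 51 mm tall, about 0.25 kg. Origin: centre of its underside, z up.
- carousel: the fixed foot of the tin carousel (lazy Susan), bolted to the bench; origin on the turning axis at bench height; its own -x axis points to its front, where a flat steel strip (6 mm thick, 26 mm wide) runs out from under the turntable and carries the pointer.
- pointer_tip (a point): tip of the fixed upright steel pointer cone at the carousel's front, 163 mm from the axis, 48 mm above the bench (cone 18 mm across at its foot).
- turntable_top (a point): centre of the turntable's top, on the axis, 24 mm above the bench. The turntable is a round plywood disc, 290 mm diameter, 12 mm thick. It carries four ring seats 90 degrees apart, 95 mm from the axis; three hold stored tins fixed in them (67 to 71 mm diameter, tops up to 95 mm above the bench). Between the seats stand four wooden pegs. A bolt cap in the middle is 12 mm high.
- empty_seat (a point): centre of the empty seat's floor, on top of the turntable (24 mm above the bench), 95 mm from the axis; moves with the turntable. The seat is a steel ring of 75 mm inner and 82 mm outer diameter, 8 mm high, with the disc as floor.
- front_place (a point): fixed point 95 mm from the axis in the direction of the pointer, 24 mm above the bench: where the centre of the seat's floor lies when that seat stands squarely behind the pointer.
- turntable (a joint): angle of the turntable in rad about the vertical axis, 0 when the empty seat faces the pointer, growing counter-clockwise seen from above. Turns freely either way, a full turn and more (any multiple of 2 pi is the same place); light friction (about 0.12 N m, i.e. 1 N at a peg), no spring, stays where it is left.
- beaker: a bystander: open, empty plastic beaker on the bench, 70 mm diameter, 77 mm tall, very light. Origin: centre of its underside. Stands on the other side of the carousel from the small tin (which of the two is left varies).
- sanding_block: a bystander: sanding block lying on the bench, 64 x 102 x 26 mm. Origin: centre of its underside.
- screwdriver: a bystander: screwdriver lying on the bench, 200 mm long, 27 mm thick. Origin: centre of its underside, x along it.
- peg_0: upright round wooden handle peg of the turntable, revolving freely on its own bolt, 16 mm diameter, 68 mm high (from 24 to 92 mm above the bench), 130 mm from the axis, 45 degrees counter-clockwise (seen from above) from the empty seat. Origin: centre of its foot. The fingers can keep their direction while it goes round.
- peg_1: upright round wooden handle peg of the turntable, revolving freely on its own bolt, 16 mm diameter, 68 mm high (from 24 to 92 mm above the bench), 130 mm from the axis, 135 degrees counter-clockwise from the empty seat, on the far side of the turntable from it. Origin: centre of its foot. The fingers can keep their direction while it goes round.
- peg_2: upright round wooden handle peg of the turntable, revolving freely on its own bolt, 16 mm diameter, 68 mm high (from 24 to 92 mm above the bench), 130 mm from the axis, 135 degrees clockwise from the empty seat, on the far side. Origin: centre of its foot. The fingers can keep their direction while it goes round.
- peg_3: upright round wooden handle peg of the turntable, revolving freely on its own bolt, 16 mm diameter, 68 mm high (from 24 to 92 mm above the bench), 130 mm from the axis, 45 degrees clockwise from the empty seat. Origin: centre of its foot. The fingers can keep their direction while it goes round.

How it is judged:
On the way, in this order (a step that is already met when the one before it is completed fails the run):
1. the small tin stands upright in the empty seat, let go (horizontal distance between small_tin and empty_seat below 0.009 m and z of small_tin in the frame of empty_seat below 0.004 m and angle between small_tin's own z axis and vertical below 0.08 rad and contact force between the fingers and small_tin below 0.5 N), for 0.2 s.
2. the seat with the small tin faces the pointer (horizontal distance between empty_seat and front_place below 0.012 m), for 0.2 s.
At the end, for the whole second after the job is handed in: The small tin stands upright on the floor of its seat (within 9 mm of the seat's centre, fingers off it), the seat's centre is within 12 mm (about 7 degrees) of the place behind the pointer, the turntable is still (below 0.05 rad/s), and the fingers hold one of the wooden pegs (over 3 N) (all of step 1 and horizontal distance between empty_seat and front_place below 0.012 m and velocity of joint turntable between -0.05 and 0.05 rad/s and (contact force between the fingers and peg_0 above 3 N or contact force between the fingers and peg_1 above 3 N or contact force between the fingers and peg_2 above 3 N or contact force between the fingers and peg_3 above 3 N)); the arm keeps its last pose, push and grip.
It fails at once if the small tin is tipped over (angle between small_tin's own z axis and vertical above 0.7 rad).
It fails at once if the beaker is disturbed (moved over 30 mm) (distance of beaker from where it was at the start of the episode above 0.03 m).
It fails at once if the sanding_block is disturbed (moved over 30 mm) (distance of sanding_block from where it was at the start of the episode above 0.03 m).
It fails at once if the screwdriver is disturbed (moved over 30 mm) (distance of screwdriver from where it was at the start of the episode above 0.03 m).
It also fails if it takes over 51 s, if anything falls off the work surface, if the arm or the gripper's body presses on something with over 40 N, if the wrist force passes 120 N, or if a joint passes its speed limit or range.

ROBOT

A 6-joint arm with a two-finger parallel gripper is mounted at the origin on a cart in front of the work surface, level with it; the furniture and walls round the work are solid. World frame = base frame: x ahead of the robot, y to its left, z up, the work surface at z = 0. Lengths are in m, angles in rad, forces in N, time in s.
With the tool pointing down it reaches from about 0.375 to 0.975 m from the base axis. Payload 3.8 kg.
Tool frame: the origin (TCP) lies midway between the tips of the shut fingers; the grasp point (between the pads) lies 19 mm behind it; z points along the fingers, y is the line along which they close (so a half turn about z gives the same grasp; the last joint's range is limited). The gripper opens to 85 mm and grips with 20 to 120 N. Pads are 22 mm wide; open, the fingers measure 114 mm over their backs; the gripper's body (76 mm by 85 mm) begins 54 mm behind the grasp point. The pads swing forward as they close: fully open they stand 13 mm farther back than shut.
Start: joints at [-1.322, 0.264, 1.604, -0, 1.274, -0.037], TCP at [0.19, -0.648, 0.201] pointing down, gripper open.
Joint ranges: [-2.63, 2.63], [-0.94, 2.18], [0.31, 2.57], [-1.31, 4.45], [0, 2.66], [-2.55, 2.55]. Speed limits (rad/s): [2.57, 2.57, 3.14, 3.14, 3.14, 3.14].

INTERFACE

Orientations are given as a unit quaternion [x, y, z, w].
In Python, from bench import manip, capture gives the robot as it stands (manip), with the cameras as plain functions.
- The arm moves only by the tool shift_gripper, called after ">>>" as name([rows], argument=value, ...), one row to a line, values as JSON. Schema: {"type":"object","properties":{"steps":{"type":"array","items":{"type":"array","items":{"type":"number"},"minItems":5,"maxItems":5},"minItems":1,"maxItems":5},"only":{"type":"string"},"quiet":{"type":"boolean"},"lines":{"type":"string"}},"required":["steps"],"additionalProperties":false}. steps is a list of rows, 1 to 5 of them, each of 5 numbers: dx, dy, dz in units of 25 mm, then a turn about the tool's z in units of 0.05 rad, then the finger opening in m; each row is the pose to reach, as a shift and turn from the pose commanded when the call began, along the tool's axes at that moment; what a row does not reach only later rows make up. A row lasts 1/8 s, in which the tool goes at most 0.0625 m and 0.188 rad, less where a joint would pass 70% of its speed; a pose out of reach is approached as far as the arm can. The fingers move at their own pace and stop on an object; the grip force is fixed at half the most. Time passes only in rows, so rows that do not move let the fingers close. The tool returns the time, the measured TCP pose, the force, the opening and the grip force at its end. only (a regular expression) keeps the lines of the reply that match it, lines (a string "A,B") keeps lines A to B, and quiet returns only ok. Input that does not fit is refused with a message, and nothing moves.
- manip.get_state(): the state, without advancing time (a new reading comes with each control period).
- capture(name): name is "side" or "top" or "wrist"; returns a dict with "img" (400x640x3 uint8, red, green, blue), "camera_matrix" (3x3 intrinsics, pixels), "view" (4x4, takes a point from world to camera coordinates). Camera axes: x right, y down, z forward; pixel columns grow to the right and rows downward; lengths in m; the calibration is good to about 2 mm. A picture is of the moment at which its call begins. There is no depth.
- manip.finish_job(): hands the job in; it is judged then, once.
The state is a dict: "time": time; "joint_positions": joint angles; "qvel": joint speeds; "tau": joint torques, N m; "tool_pos": TCP position; "ee_rot": TCP orientation; "contact_force": force on the tool from outside, world axes, zero at the start; "moment": the same for the moment, N m; "finger_gap": finger opening in m; "gripper_force": force on a finger pad.
Only numpy, scipy, OpenCV 4.12 (cv2) and the standard library are available. Lean on these libraries where they do the work, as an engineer would, in place of code of your own. Each camera call takes 0.05 s, during which the arm holds its last target. There are 200 camera calls.

## Working session

There is one attempt and no reset: what is moved stays moved. The work goes in short steps, Python scripts to look and compute and a tool call to move; the robot and the scene stay as the last step left them, time stands still between calls to the robot, and variables do not carry over. Pictures are saved under pics/ and viewed, at most 14 in all, crops included, and the job is handed in when it is done.

```bash
ls; mkdir -p pics
```

Run:
```python
from bench import manip, capture
import cv2
s=manip.get_state()
print({k:s[k] for k in('time','tool_pos','ee_rot','finger_gap')})
for n in('top','side'):
    c=capture(n); cv2.imwrite(f'pics/{n}0.png',c['img'][:,:,::-1]); print(n,c['camera_matrix'],c['view'])
```

```text
bench.py
pics
{'time': 0.0, 'tool_pos': array([ 0.19010942, -0.6468482 ,  0.19923281]), 'ee_rot': array([ 9.89805164e-01,  1.42423522e-01, -1.08266644e-04, -1.12520393e-03]), 'finger_gap': 0.08532800153931495}
top [[506.49722201   0.         322.65359954]
 [  0.         506.49722201 196.95252524]
 [  0.           0.           1.        ]] [[-0.02819729 -0.99959568  0.00365977  0.0202983 ]
 [-0.99662433  0.02783069 -0.07723598  0.56598801]
 [ 0.0771029  -0.00582526 -0.99700612  1.40664041]
 [ 0.          0.          0.          1.        ]]
side [[463.53731606   0.         315.84988698]
 [  0.         463.53731606 190.75601304]
 [  0.           0.           1.        ]] [[-0.91733499 -0.39809758 -0.00385129  0.49421535]
 [-0.18297167  0.43017317 -0.88400928  0.1384945 ]
 [ 0.35357868 -0.81022797 -0.46745348  1.13310656]
 [ 0.          0.          0.          1.        ]]
```

View pics/top0.png

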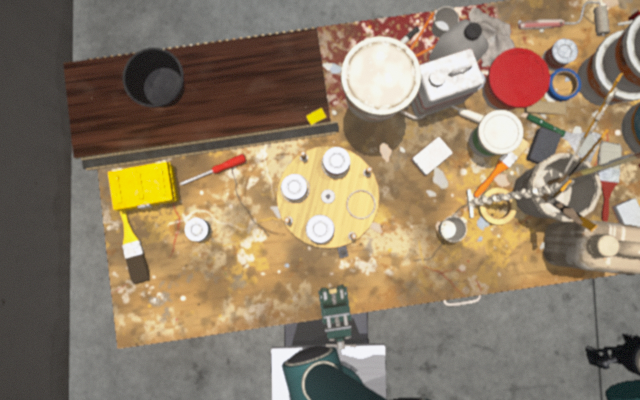

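View pics/side0.png

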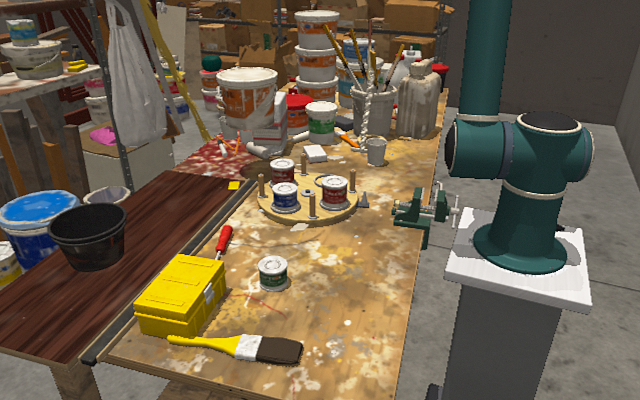

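The top view shows the carousel at about (328,197), the empty seat at about (361,205), the small tin at (197,230) and the beaker at (453,230). The sanding block is at (433,156) and the screwdriver at (215,170). Next I'll crop in for precision.

Create h.py:
```python
import numpy as np, cv2
from bench import manip, capture
from scipy.spatial.transform import Rotation as R
def ray(c,u,v,z):
    V=np.array(c['view']);d=np.linalg.inv(c['camera_matrix'])@[u,v,1.];o=-V[:3,:3].T@V[:3,3];d=V[:3,:3].T@d
    return o+d*(z-o[2])/d[2]
def proj(c,p):
    V=np.array(c['view']);q=c['camera_matrix']@(V[:3,:3]@np.array(p,float)+V[:3,3]);return q[:2]/q[2]
def totool(p):
    "world point -> shift in present tool axes from TCP"
    s=manip.get_state();return R.from_quat(s['ee_rot']).inv().apply(np.array(p)-s['tool_pos'])
```

Run:
```python
from h import *
c=capture('top');im=c['img']
for n,u,v,z in(('axis',328,197,.036),('seat',361,205,.032),('tin',197,230,.051),('beaker',453,230,.077),('t1',336,160,.095),('t2',294,187,.09),('t3',320,229,.09)):print(n,ray(c,u,v,z).round(3))
a=cv2.resize(im[135:255,265:405][:,:,::-1],None,fx=5.5,fy=4.9*5.5/4.9*0+4.9,interpolation=cv2.INTER_CUBIC)
a=cv2.resize(im[140:255,265:395][:,:,::-1],None,fx=5,fy=5,interpolation=cv2.INTER_CUBIC)
cv2.imwrite('pics/crop1.png',a)
h=cv2.cvtColor(im,cv2.COLOR_RGB2HSV)
m=((h[...,1]<50)&(h[...,2]>120)).astype(np.uint8)
n,l,st,ce=cv2.connectedComponentsWithStats(m)
for i in range(1,n):
    if 60<st[i,4]<3000 and 150<ce[i][0]<480 and 130<ce[i][1]<260: print(st[i],ce[i].round(1))
```

```text
axis [ 0.565 -0.01   0.036]
seat [ 0.54  -0.102  0.032]
tin [0.483 0.352 0.051]
beaker [ 0.463 -0.345  0.077]
t1 [ 0.659 -0.034  0.095]
t2 [0.59  0.081 0.09 ]
t3 [0.475 0.014 0.09 ]
[ 412  137   40   51 1017] [433.3 159.8]
[256 146  12  14  90] [261.9 153.4]
[322 147  28  28 637] [335.6 160.8]
[228 168  11   9  68] [233.  172.5]
[180 170  32  15 103] [195.1 177.6]
[281 174  28  27 576] [293.9 186.8]
[321 189  14  14 153] [327.6 195.9]
[183 211  26  31 517] [195.5 228. ]
[306 215  28  29 654] [319.6 228.7]
[440 215  26  27 533] [452.9 228.6]
[242 230  24  18 123] [253.2 238.9]
[238 255  16   9  85] [245.1 258.2]
```

View pics/crop1.png

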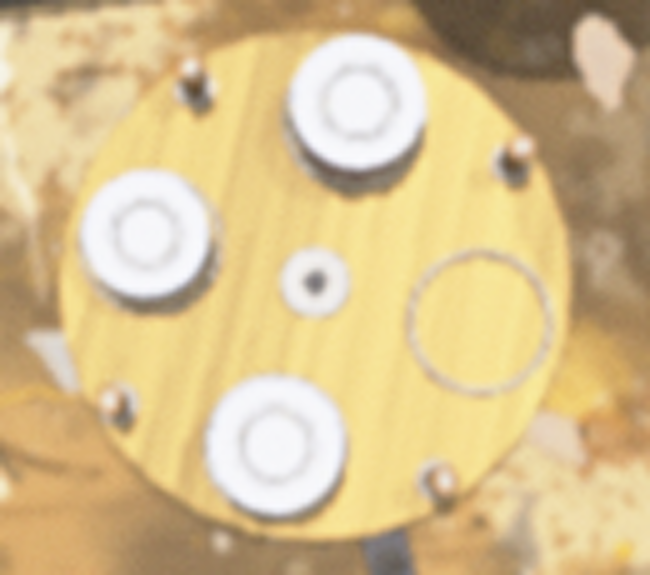

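Run:
```python
from h import *
c=capture('top');im=c['img'];s=capture('side')['img']
f=lambda a,x0,y0,w,h,k:cv2.resize(a[y0:y0+h,x0:x0+w][:,:,::-1],None,fx=k,fy=k,interpolation=cv2.INTER_CUBIC)
A=f(im,170,205,50,50,6);B=f(im,325,225,50,50,6);C=f(capture('side')['img'],255,140,130,90,6)
o=np.zeros((600,780,3),np.uint8);o[:300,:300]=A;o[:300,300:600]=B
cv2.imwrite('pics/crop2.png',np.vstack([np.hstack([A,B]),cv2.resize(C,(600,415-115))]))
for n,u,v,z in(('axis',328,196.6,.036),('seat',361.2,204.6,.032),('strip',342.6,250.4,.006),('peg0',368.8,169.4,.092),('peg3',353.2,236.6,.092)):print(n,ray(c,u,v,z).round(3))
cs=capture('side')
for n,u,v in(('tip',364,192),):print(n,ray(cs,u,v,.048).round(3))
```

```text
axis [ 0.566 -0.01   0.036]
seat [ 0.541 -0.103  0.032]
strip [ 0.414 -0.048  0.006]
peg0 [ 0.632 -0.122  0.092]
peg3 [ 0.453 -0.074  0.092]
tip [ 0.41  -0.041  0.048]
```

View pics/crop2.png

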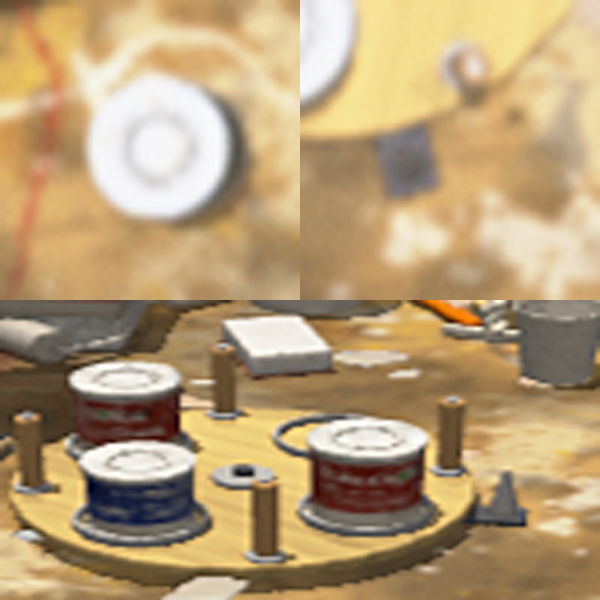

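The tin lid is centred at pixel (196.2,229), the strip at about (343.2,251.7) in the top view, and the pointer tip at about (364.2,191.3) in the side view. Pointer radius measures 0.159 and seat radius 0.096, both close to the stated sizes.

Run:
```python
from h import *
c=capture('top')
t=ray(c,196.2,229,.051);print(t, ray(c,195.5,228.5,.051))
print(totool([.5,-.1,.2]),totool([t[0],t[1],.2]))
```

```text
[0.48552442 0.35426004 0.051     ] [0.4869495  0.35616807 0.051     ]
[ 0.45150697 -0.43796984  0.00052775] [ 5.65685614e-01 -8.77884537e-01  6.91725327e-04]
```

Units first: shifts go in units of 25 mm and turns go in units of 0.05 rad. So 0.22 m is 8.8, -0.215 m is -8.6.

>>> shift_gripper([
  [1.8,-1.72,0,0,0.085],
  [3.6,-3.44,0,0,0.085],
  [5.4,-5.2,0,0,0.085],
  [7.2,-6.92,0,0,0.085],
  [8.8,-8.6,0,0,0.085],
])

```text
time: 1.02
tool_pos: [0.3416, -0.3775, 0.2009]
ee_rot: [0.99, 0.142, 0.0, 0.0]
contact_force: [0.9, 0.8, -0.3]
finger_gap: 0.0849
gripper_force: 0.0
```

>>> shift_gripper([
  [1.8,-1.72,0,0,0.085],
  [3.6,-3.44,0,0,0.085],
  [5.4,-5.2,0,0,0.085],
  [7.2,-6.92,0,0,0.085],
  [8.8,-8.6,0,0,0.085],
])

```text
time: 1.65
tool_pos: [0.4922, -0.1091, 0.2011]
ee_rot: [0.99, 0.143, 0.001, 0.0]
contact_force: [1.1, -1.5, -0.7]
finger_gap: 0.0853
gripper_force: 0.0
```

>>> shift_gripper([
  [0.6,-2.4,0,0,0.085],
  [1.2,-4.8,0,0,0.085],
  [1.8,-7.2,0,0,0.085],
  [2.4,-9.6,0,0,0.085],
  [2.8,-11.2,0,0,0.085],
])

```text
time: 2.28
tool_pos: [0.479, 0.18, 0.201]
ee_rot: [0.99, 0.143, 0.0, -0.0]
contact_force: [0.6, 0.2, -1.3]
finger_gap: 0.0847
gripper_force: 0.0
```

Run:
```python
from h import *
print(totool([.4855,.3545,.2]),manip.get_state()['joint_positions'])
```

```text
[ 0.0556923  -0.16547103  0.00111632] [ 3.10543298e-01 -4.84451996e-02  1.94738339e+00  3.70993429e-04
  1.24161192e+00  1.59356507e+00]
```

To row units: -0.1655 m is -6.62, -0.11 m is -4.4.

>>> shift_gripper([
  [0.72,-2.2,0,0,0.085],
  [1.48,-4.4,0,0,0.085],
  [2.228,-6.62,0,0,0.085],
  [2.228,-6.62,2,0,0.085],
  [2.228,-6.62,2,0,0.085],
])

```text
time: 2.9
tool_pos: [0.4826, 0.3503, 0.146]
ee_rot: [0.99, 0.143, -0.004, 0.002]
contact_force: [-0.1, -1.1, -0.1]
finger_gap: 0.0849
gripper_force: 0.0
```

Run:
```python
from h import *
s=manip.get_state();c=capture('wrist');w=capture('wrist')
cv2.imwrite('pics/w1.png',w['img'][:,:,::-1])
print(s['tool_pos'],proj(w,[.4855,.3545,.051]),totool([.4855,.3545,.01]))
```

```text
[0.48259624 0.35034674 0.14596662] [317.53821442 186.84175714] [ 0.00074664 -0.00327227  0.14059185]
```

View pics/w1.png

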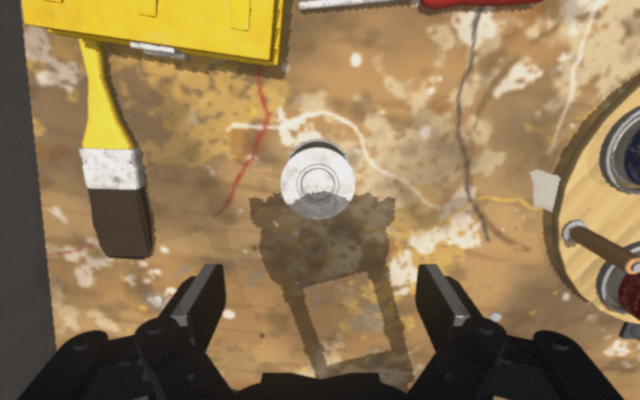

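The lid sits at about (318,181) in the wrist view, centred between the fingers left to right.

Run:
```python
from h import *
w=capture('wrist');im=w['img'];h=cv2.cvtColor(im,cv2.COLOR_RGB2HSV)
g=cv2.medianBlur(cv2.cvtColor(im,cv2.COLOR_RGB2GRAY),3)
c=cv2.HoughCircles(g,cv2.HOUGH_GRADIENT,1.2,100,param1=120,param2=25,minRadius=30,maxRadius=48);print(c)
for q in c[0]:
  if abs(q[0]-318)<15: t=ray(w,q[0],q[1],.051);print(t,totool([t[0],t[1],.01]),totool([.4855,.3545,.01]))
print(manip.get_state()['tool_pos'])
```

```text
[[[317.40002 185.40001  36.6    ]
  [637.80005 160.20001  40.68   ]
  [546.60004 376.2      44.64   ]
  [636.60004 288.6      36.6    ]]]
[0.48795888 0.35555073 0.051     ] [ 0.00189995 -0.00340665  0.1419965 ] [-0.00075518 -0.00308973  0.14199295]
[0.4869282  0.35165384 0.15199287]
```

To row units: 0.142 m is 5.68, 0.001 m is 0.04.

>>> shift_gripper([
  [0.04,-0.1,2,0,0.085],
  [0.04,-0.1,4,0,0.085],
  [0.04,-0.1,5.68,0,0.085],
  [0.04,-0.1,5.68,0,0.085],
])

```text
time: 3.55
tool_pos: [0.4849, 0.3524, 0.007]
ee_rot: [0.99, 0.142, -0.002, 0.001]
contact_force: [-0.7, -0.4, 0.1]
finger_gap: 0.0852
gripper_force: 0.0
```

>>> shift_gripper([
  [0,0,0,0,0.05],
  [0,0,0,0,0.05],
  [0,0,0,0,0.05],
  [0,0,0,0,0.05],
  [0,0,0,0,0.05],
])

```text
time: 4.18
tool_pos: [0.4893, 0.3557, 0.0134]
ee_rot: [0.99, 0.142, 0.003, -0.001]
contact_force: [-1.3, -3.2, 7.7]
finger_gap: 0.0569
gripper_force: 62.1
```

Run:
```python
from h import *
w=capture('wrist');s=capture('side');st=manip.get_state()
print(st['tool_pos'],st['finger_gap'],st['gripper_force'],st['contact_force'])
a=cv2.resize(s['img'][200:320,200:360][:,:,::-1],(400,300),interpolation=cv2.INTER_CUBIC)
b=cv2.resize(w['img'][150:400,170:470][:,:,::-1],(360,300))
cv2.imwrite('pics/g.png',np.hstack([a,b]))
```

```text
[0.48933613 0.35566076 0.01336075] 0.05734950758668376 62.11587748490274 [-0.55398015 -3.21890699  7.57015777]
```

View pics/g.png

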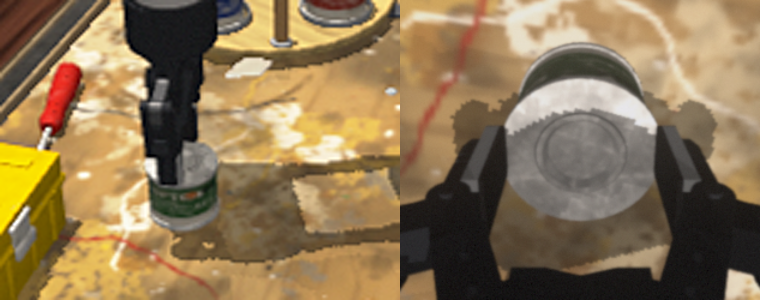

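The fingers hold the tin upright around its body at a 57 mm gap, below the lid rim. I'll lift and carry it to above the seat.

To row units: 0.14 m is 5.6, -0.13 m is -5.2.

>>> shift_gripper([
  [0,0,-1.6,0,0.05],
  [0,0,-3.6,0,0.05],
  [0,1.2,-5.2,0,0.05],
  [-0.8,3.4,-5.2,0,0.05],
  [-1.2,5.6,-5.2,0,0.05],
])

```text
time: 4.9
tool_pos: [0.4982, 0.2111, 0.1421]
ee_rot: [0.99, 0.143, 0.003, -0.0]
contact_force: [0.5, 0.2, -2.9]
finger_gap: 0.0567
gripper_force: 64.4
```

>>> shift_gripper([
  [-0.4,2.2,0,0,0.05],
  [-0.8,4.4,0,0,0.05],
  [-1.2,6.6,0,0,0.05],
  [-1.6,8.8,0,0,0.05],
  [-2,10.8,0,0,0.05],
])

```text
time: 5.52
tool_pos: [0.5264, -0.0636, 0.1413]
ee_rot: [0.99, 0.142, 0.002, 0.001]
contact_force: [0.1, 0.4, -3.0]
finger_gap: 0.0567
gripper_force: 64.3
```

>>> shift_gripper([
  [0,0.8,0,0,0.05],
  [0,1.6,0,0,0.05],
  [0,1.6,0,0,0.05],
  [0,1.6,0,0,0.05],
])

```text
time: 6.02
tool_pos: [0.5365, -0.0987, 0.1386]
ee_rot: [0.99, 0.143, -0.0, -0.0]
contact_force: [0.3, -0.5, -3.8]
finger_gap: 0.0564
gripper_force: 64.5
```

Run:
```python
from h import *
w=capture('wrist');st=manip.get_state()
c=capture('top')
print(ray(c,361.2,204.6,.032),ray(c,360.6,204.1,.032))
print(st['tool_pos'],st['finger_gap'],totool([.541,-.103,.037]),proj(w,[.541,-.103,.024]))
a=w['img'];cv2.imwrite('pics/w2.png',a[:,:,::-1])
```

```text
[ 0.5410883  -0.10272665  0.032     ] [ 0.54253601 -0.10109581  0.032     ]
[ 0.53643431 -0.09858126  0.13850128] 0.05686377570805712 [0.00321889 0.00559288 0.10141876] [327.65503846 180.95160434]
```

View pics/w2.png

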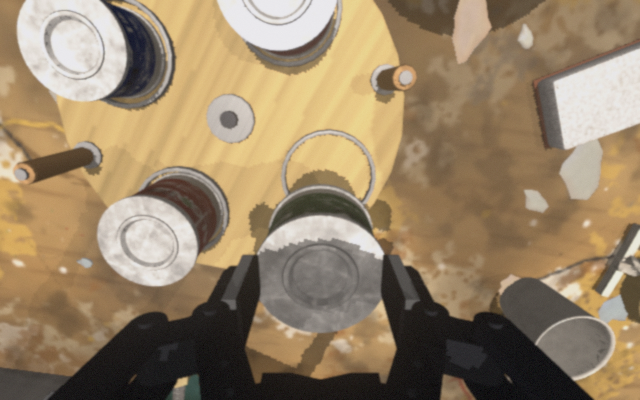

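The ring centre is at about (329.5,178) in the wrist view, and the held lid's centre is at about (321,273).

Run:
```python
from h import *
w=capture('wrist');st=manip.get_state();p=st['tool_pos']
print(p,proj(w,[.541,-.103,.032]),ray(w,329.5,177.5,.032))
z=p[2]+.051-.0134
for q in((321,273),(321,275)): t=ray(w,*q,z);print(t,totool(t))
for q in((320,332),(320,214)): t=ray(w,*q,z);print(q,totool(t))
```

```text
[ 0.5364125  -0.09866303  0.13843234] [328.07560569 183.35033559] [ 0.54633134 -0.1026558   0.032     ]
[ 0.5376892  -0.09737949  0.17603234] [ 0.00157588 -0.00088697 -0.0376001 ]
[ 0.5366877  -0.09767659  0.17603234] [ 0.00053124 -0.00088582 -0.03759976]
(320, 332) [-0.03127369 -0.00133951 -0.03758923]
(320, 214) [ 0.03047857 -0.00134867 -0.03760925]
```

Run:
```python
from h import *
w=capture('wrist')
for q,z in(((329,130),.032),((282.5,175),.032),((376.5,175),.032),((231,118),.036),((409,77),.092),((390,77),.03)): t=ray(w,*q,z);print(q,t,totool(t))
im=w['img'];h=cv2.cvtColor(im,cv2.COLOR_RGB2HSV);m=(h[...,1]<70)&(h[...,2]>90)
ys,xs=np.nonzero(m[120:200,275:385]);P=np.array([ray(w,x+275,y+120,.032)[:2] for x,y in zip(xs,ys)])
c=np.array([.543,-.103])
from scipy.optimize import least_squares
for k in range(4):
    r=np.hypot(*(P-c).T);Q=P[(r>.033)&(r<.046)]
    c=least_squares(lambda c:np.hypot(*(Q-c).T)-.0393,c,loss='soft_l1',f_scale=.001).x
print(c,len(Q),np.abs(np.hypot(*(Q-c).T)-.0393).mean())
```

```text
(329, 130) [ 0.58465391 -0.09059776  0.032     ] [0.04857199 0.00585625 0.10643464]
(282.5, 175) [ 0.53704108 -0.063537    0.032     ] [ 0.01057332 -0.03358188  0.10645896]
(376.5, 175) [ 0.55986152 -0.14062776  0.032     ] [0.01062473 0.0468156  0.10642866]
(231, 118) [ 0.57192893 -0.01255674  0.036     ] [ 0.05847078 -0.07259472  0.10246174]
(409, 77) [ 0.63576979 -0.12470175  0.092     ] [0.08792049 0.05301877 0.04640708]
(390, 77) [ 0.63734841 -0.1246966   0.03      ] [0.08945135 0.05348431 0.10840653]
[ 0.54570889 -0.101662  ] 888 0.0011501943832970321
```

To row units: 0.05 m is 2, 0.03 m is 1.2.

>>> shift_gripper([
  [0.28,0.24,1.2,0,0.05],
  [0.28,0.24,2,0,0.05],
  [0.28,0.24,2,0,0.05],
  [0.28,0.24,2,0,0.05],
])

```text
time: 6.72
tool_pos: [0.5455, -0.1033, 0.0893]
ee_rot: [0.99, 0.143, 0.0, 0.0]
contact_force: [-0.7, -1.2, -2.1]
finger_gap: 0.0566
gripper_force: 64.8
```

Run:
```python
from h import *
w=capture('wrist');print(totool([.545,-.102,.0384]))
im=w['img'];h=cv2.cvtColor(im,cv2.COLOR_RGB2HSV)
print(proj(w,[.5455,-.1015,.032]))
cv2.imwrite('pics/w3.png',im[60:360,180:480][:,:,::-1])
```

```text
[-0.00054305 -0.00176803  0.05137404]
[319.39838418 205.47948351]
```

View pics/w3.png

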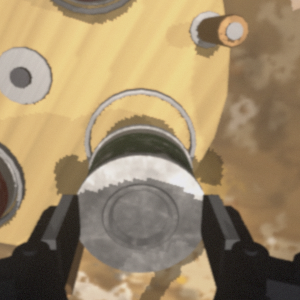

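Ring and tin are aligned laterally, both at u≈321 in the full image. The ring's top arc at v≈150 agrees with the predicted centre, so I can lower.

To row units: 0.051 m is 2.04, 0.045 m is 1.8.

>>> shift_gripper([
  [0,-0.04,0.8,0,0.05],
  [0,-0.04,1.4,0,0.05],
  [0,-0.04,1.8,0,0.05],
  [0,-0.04,2.04,0,0.05],
  [0,-0.04,2.04,0,0.05],
])

```text
time: 7.4
tool_pos: [0.5453, -0.1028, 0.0379]
ee_rot: [0.99, 0.142, 0.0, 0.0]
contact_force: [-0.2, 0.5, -2.9]
finger_gap: 0.0567
gripper_force: 65.4
```

To row units: 0.002 m is 0.08.

>>> shift_gripper([
  [0,0,0.08,0,0.05],
  [0,0,0.08,0,0.05],
])

```text
time: 7.65
tool_pos: [0.5462, -0.1029, 0.0375]
ee_rot: [0.99, 0.143, 0.001, 0.0]
contact_force: [-1.2, -0.3, 5.6]
finger_gap: 0.0566
gripper_force: 68.8
```

>>> shift_gripper([
  [0,0,0.08,0,0.05],
  [0,0,0.08,0,0.05],
])

```text
time: 7.9
tool_pos: [0.5478, -0.1033, 0.0374]
ee_rot: [0.99, 0.143, 0.003, 0.001]
contact_force: [-1.8, 0.7, 12.5]
finger_gap: 0.0567
gripper_force: 71.4
```

To row units: -0.003 m is -0.12.

>>> shift_gripper([
  [0,0,-0.12,0,0.05],
  [0,0,-0.12,0,0.085],
  [0,0,-0.12,0,0.085],
  [0,0,-0.12,0,0.085],
  [0,0,-0.12,0,0.085],
])

```text
time: 8.52
tool_pos: [0.5446, -0.1026, 0.0363]
ee_rot: [0.99, 0.142, -0.0, -0.0]
contact_force: [0.8, -0.0, 0.3]
finger_gap: 0.085
gripper_force: 0.0
```

>>> shift_gripper([
  [0,0,-1.6,0,0.085],
  [0,0,-3.6,0,0.085],
  [-1.2,0,-3.6,0,0.085],
  [-1.2,0,-3.6,0,0.085],
])

```text
time: 9.02
tool_pos: [0.515, -0.1112, 0.127]
ee_rot: [0.99, 0.142, 0.0, 0.0]
contact_force: [-0.1, 0.5, 0.3]
finger_gap: 0.0852
gripper_force: 0.0
```

Run:
```python
from h import *
w=capture('wrist');s=capture('side')['img'];print(manip.get_state()['tool_pos'])
a=cv2.resize(s[140:230,255:385][:,:,::-1],(433,300),interpolation=cv2.INTER_CUBIC)
b=cv2.resize(w['img'][30:330,170:520][:,:,::-1],(350,300))
cv2.imwrite('pics/p.png',np.hstack([a,b]))
```

```text
[ 0.51582238 -0.1109166   0.12615542]
```

View pics/p.png

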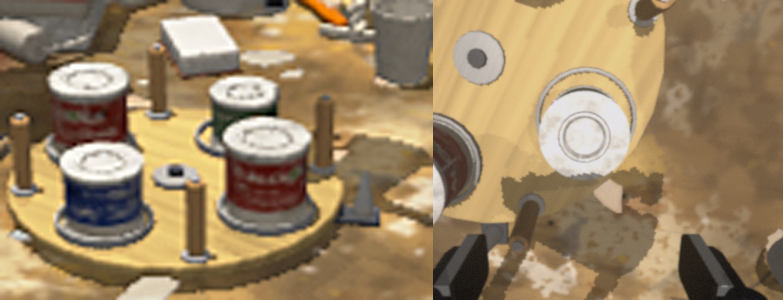

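The tin stands upright inside the ring. I'll check its offset and locate peg_0.

Run:
```python
from h import *
w=capture('wrist')
print(ray(w,321.5,165,.075),ray(w,324,146,.032),totool([.636,-.125,.127]))
```

```text
[ 0.54629334 -0.10163145  0.075     ] [ 0.55233331 -0.10206838  0.032     ] [ 0.11114922  0.04741156 -0.00109383]
```

To row units: 0.111 m is 4.44, 0.055 m is 2.2.

>>> shift_gripper([
  [2.2,0.92,0,0,0.06],
  [4.44,1.88,0,0,0.06],
  [4.44,1.88,0,0,0.06],
  [4.44,1.88,0,0,0.06],
])

```text
time: 9.68
tool_pos: [0.6351, -0.1244, 0.1248]
ee_rot: [0.99, 0.143, -0.001, -0.001]
contact_force: [-0.4, 0.4, -0.3]
finger_gap: 0.0598
gripper_force: 0.0
```

Run:
```python
from h import *
w=capture('wrist');print(totool([.636,-.125,.052]))
print(proj(w,[.636,-.125,.092]),proj(w,[.636,-.125,.024]))
cv2.imwrite('pics/w4.png',w['img'][:,:,::-1])
```

```text
[0.00121726 0.00104503 0.07339566]
[323.40568305 217.67927364] [322.81816565 187.76629727]
```

View pics/w4.png

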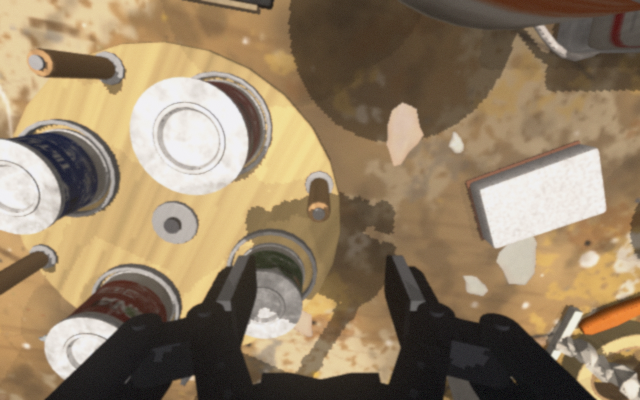

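Peg_0's top is at (319,211) and its foot at about (318,181), slightly off the prediction.

Run:
```python
from h import *
w=capture('wrist')
for q,z in(((319,212),.092),((318,180.5),.024)): t=ray(w,*q,z);print(t,totool(t))
```

```text
[ 0.638363   -0.12119649  0.092     ] [ 0.00459532 -0.00200122  0.03396608]
[ 0.64043682 -0.11937435  0.024     ] [ 0.00719069 -0.00311     0.10196355]
```

>>> shift_gripper([
  [0.12,-0.08,0,0,0.05],
  [0.24,-0.12,1.2,0,0.05],
  [0.24,-0.12,2.92,0,0.05],
  [0.24,-0.12,2.92,0,0.05],
])

```text
time: 10.28
tool_pos: [0.6363, -0.1192, 0.0501]
ee_rot: [0.99, 0.142, -0.004, -0.001]
contact_force: [0.2, -0.5, 0.2]
finger_gap: 0.05
gripper_force: 0.0
```

>>> shift_gripper([
  [0,0,0,0,0.0],
  [0,0,0,0,0.0],
  [0,0,0,0,0.0],
  [0,0,0,0,0.0],
  [0,0,0,0,0.0],
])

```text
time: 10.9
tool_pos: [0.6426, -0.1209, 0.0566]
ee_rot: [0.99, 0.142, 0.002, 0.001]
contact_force: [-1.5, -0.7, 6.2]
finger_gap: 0.0115
gripper_force: 58.7
```

The grip is on the peg: the gap reads 11.5 mm, the same roughly 5 mm under-reading as with the tin. Next, the arc rows.

Run:
```python
from h import *
r=np.array([.067,-.1105,0]);T=R.from_quat([.9898,.1424,0,0]).inv()
for a in range(0,-66,-5):
    d=R.from_euler('z',a,degrees=True).apply(r)-r;print(a,T.apply(d).round(4)[:2],(d+[.6395,-.1203,0])[:2].round(3))
```

```text
0 [0. 0.] [ 0.64 -0.12]
-5 [-0.011   0.0024] [ 0.63  -0.126]
-10 [-0.0222  0.0039] [ 0.619 -0.13 ]
-15 [-0.0335  0.0043] [ 0.609 -0.134]
-20 [-0.0447  0.0038] [ 0.598 -0.137]
-25 [-0.0559  0.0023] [ 0.587 -0.138]
-30 [-0.0669 -0.0002] [ 0.575 -0.139]
-35 [-0.0776 -0.0036] [ 0.564 -0.139]
-40 [-0.088  -0.0079] [ 0.553 -0.138]
-45 [-0.098  -0.0132] [ 0.542 -0.135]
-50 [-0.1075 -0.0192] [ 0.531 -0.132]
-55 [-0.1164 -0.0261] [ 0.52  -0.128]
-60 [-0.1247 -0.0338] [ 0.51  -0.123]
-65 [-0.1323 -0.0421] [ 0.501 -0.117]
```

To row units: -0.0447 m is -1.788, -0.0335 m is -1.34.

>>> shift_gripper([
  [-0.44,0.096,0,0,0],
  [-0.888,0.156,0,0,0],
  [-1.34,0.172,0,0,0],
  [-1.788,0.152,0,0,0],
])

```text
time: 11.4
tool_pos: [0.601, -0.1374, 0.0566]
ee_rot: [0.99, 0.142, 0.003, 0.001]
contact_force: [1.1, -0.3, 7.3]
finger_gap: 0.0114
gripper_force: 59.3
```

Forces are low. Continuing: -20→-40, then -40→-55.

To row units: -0.0433 m is -1.732, -0.0329 m is -1.316.

>>> shift_gripper([
  [-0.448,-0.06,0,0,0],
  [-0.888,-0.16,0,0,0],
  [-1.316,-0.296,0,0,0],
  [-1.732,-0.468,0,0,0],
])

```text
time: 11.9
tool_pos: [0.5562, -0.1387, 0.0565]
ee_rot: [0.99, 0.142, 0.003, 0.001]
contact_force: [1.6, -0.9, 7.8]
finger_gap: 0.0112
gripper_force: 59.3
```

>>> shift_gripper([
  [-0.4,-0.212,0,0,0],
  [-0.78,-0.452,0,0,0],
  [-1.136,-0.728,0,0,0],
  [-1.136,-0.728,0,0,0],
])

```text
time: 12.4
tool_pos: [0.5225, -0.129, 0.0565]
ee_rot: [0.99, 0.143, 0.001, 0.001]
contact_force: [-1.9, -1.7, 8.7]
finger_gap: 0.0111
gripper_force: 59.6
```

Run:
```python
from h import *
c=capture('top');w=capture('wrist');s=capture('side');im=c['img']
a=cv2.resize(im[140:260,265:395][:,:,::-1],(433,400),interpolation=cv2.INTER_CUBIC)
b=cv2.resize(w['img'][:,:][:,:,::-1],(367,230))
d=cv2.resize(s['img'][140:230,255:385][:,:,::-1],(367,170),interpolation=cv2.INTER_CUBIC)
cv2.imwrite('pics/t.png',np.hstack([a,np.vstack([b,d])]))
```

```text
(no output)
```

View pics/t.png

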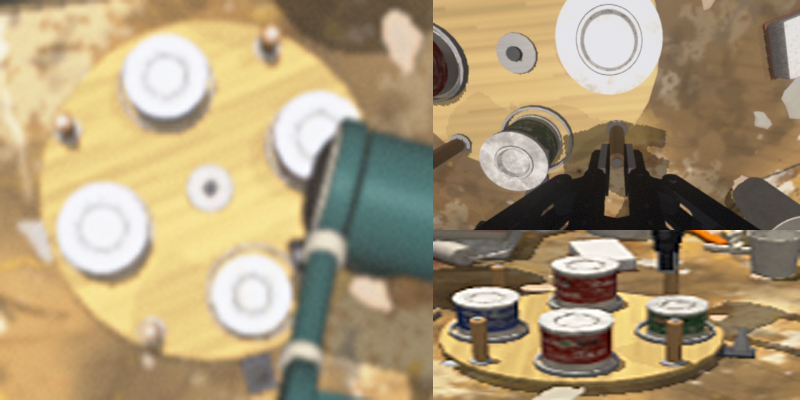

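The small tin's lid is at (252,294) in the top crop, the strip at (260,372), the bolt cap at (210,188) and the opposite tin at (166,77).

Run:
```python
from h import *
c=capture('top')
f=lambda u,v,z:ray(c,265+u/3.333-.4,140+v/3.333-.4,z)[:2]
ax=f(210,188,.036)
for n,u,v,z in(('tin',252,294,.075),('strip',260,373,.006),('opp',166,77,.09),('peg3',151,326,.092),('peg2',66,121,.092),('peg1',269,33,.092)):
    d=f(u,v,z)-ax;print(n,np.hypot(*d).round(4),np.degrees(np.arctan2(d[1],d[0])).round(1))
s=capture('side')
print(ray(s,364.2-.4,191.3-.4,.048)[:2]-ax)
```

```text
tin 0.0954 -161.1
strip 0.1609 -166.2
opp 0.0932 21.3
peg3 0.1247 155.7
peg2 0.1271 65.3
peg1 0.1304 -22.8
[-0.15464088 -0.03735775]
```

Pegs and tins put the seat at about -159.3° and the pointer at -166.3°, so another 7° is needed.

>>> shift_gripper([
  [-0.24,-0.212,0,0,0],
  [-0.456,-0.436,0,0,0],
  [-0.456,-0.436,0,0,0],
  [-0.456,-0.436,0,0,0],
  [-0.456,-0.436,0,0,0],
])

```text
time: 13.28
tool_pos: [0.5091, -0.1222, 0.0564]
ee_rot: [0.99, 0.143, 0.002, 0.001]
contact_force: [-2.2, -1.8, 11.7]
finger_gap: 0.0112
gripper_force: 59.8
```

Run:
```python
from h import *
c=capture('top');w=capture('wrist');s=capture('side');im=c['img']
a=cv2.resize(im[140:260,265:395][:,:,::-1],(433,400),interpolation=cv2.INTER_CUBIC)
d=cv2.resize(s['img'][140:230,255:385][:,:,::-1],(367,400),interpolation=cv2.INTER_CUBIC)
cv2.imwrite('pics/t2.png',np.hstack([a,d]))
st=manip.get_state();print(st['contact_force'],st['gripper_force'],st['tool_pos'])
```

```text
[-2.49941562 -2.54887512 11.20897008] 59.82420086860657 [ 0.50910675 -0.12219613  0.05643395]
```

View pics/t2.png

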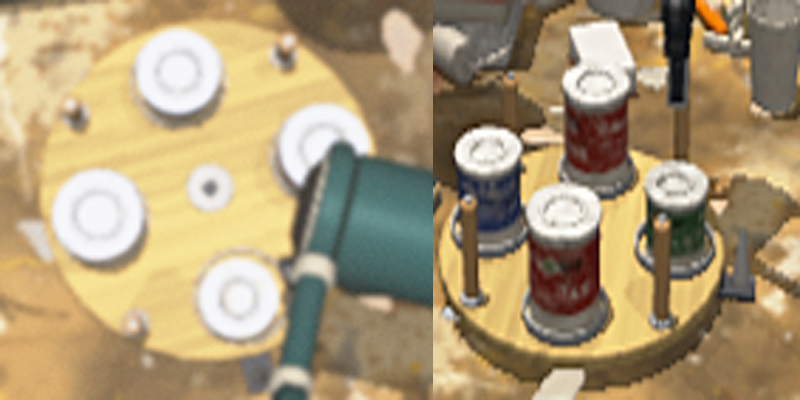

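The lid is now at (238,299) in the top crop, opposite tin (178,73), peg_3 (136,321), peg_2 (75,107) and peg_1 (288,44).

Run:
```python
from h import *
c=capture('top')
f=lambda u,v,z:ray(c,265+u/3.333-.4,140+v/3.333-.4,z)[:2]
ax=f(210,188,.036)
for n,u,v,z,o in(('tin',238,299,.075,0),('opp',178,73,.09,180),('peg3',135,321,.092,45),('peg2',74,106,.092,135),('peg1',288,43,.092,-135)):
    d=f(u,v,z)-ax;print(n,np.hypot(*d).round(4),((np.degrees(np.arctan2(d[1],d[0]))+o)%360-360).round(1))
```

```text
tin 0.0959 -168.3
opp 0.093 -165.0
peg3 0.1267 -165.3
peg2 0.1267 -165.9
peg1 0.1295 -165.5
```

The seat is at about -165.6° against the pointer at -166.3°. That is under 1° (about 1 mm), so I'm handing in.

>>> shift_gripper([
  [0,0,0,0,0],
  [0,0,0,0,0],
  [0,0,0,0,0],
])

```text
time: 13.85
tool_pos: [0.5091, -0.1222, 0.0564]
ee_rot: [0.99, 0.143, 0.002, 0.001]
contact_force: [-2.1, -2.3, 11.7]
finger_gap: 0.0112
gripper_force: 59.8
```

```bash
python3 -c "
from bench import manip, capture
print(manip.finish_job())"
```

```text
the job is handed in; nothing more can be done
None
```

I handed the job in at about 13.9 s: the small tin stands upright in its seat, measured within about 1° of squarely behind the pointer, and the fingers still grip peg_0 at about 60 N; no verdict was returned.

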